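# Set the cap-height stop off the cap gauge and hold it for locking

### The arm

A 6-joint arm with a two-finger parallel gripper is mounted at the origin on a cart in front of the work surface, level with it; the furniture and walls round the work are solid. World frame = base frame: x ahead of the robot, y to its left, z up, the work surface at z = 0. Lengths are in m, angles in rad, forces in N, time in s.
With the tool pointing down it reaches from about 0.275 to 0.825 m from the base axis. Payload 5.2 kg.
Tool frame: the origin (TCP) lies between the finger pads, 19 mm behind the fingertips; this is the grasp point; z points along the fingers, y is the line along which they close (so a half turn about z gives the same grasp; the last joint's range is limited). The gripper opens to 93 mm and grips with 3 to 60 N. Pads are 15 mm wide; open, the fingers measure 128 mm over their backs; the gripper's body (75 mm by 188 mm) begins 65 mm behind the grasp point.
Start: joints at [0.908, 0.259, 1.535, -0, 1.348, -0.203], TCP at [0.244, 0.493, 0.237] pointing down, gripper open.
Joint ranges: [-3.14, 3.14], [-0.91, 2.08], [0.19, 2.58], [-1.22, 4.36], [0.22, 2.71], [-3.12, 3.12]. Speed limits (rad/s): [2.57, 2.57, 3.14, 3.14, 3.14, 3.14].

### API

Orientations are given as a unit quaternion [x, y, z, w].
In Python, from cell import manip, optics gives the robot as it stands.
- The arm moves only by the tool send_rows, never from a script. Its argument "motion" is one flat list of numbers, 4 for each row, row after row: the shift along the world's x, y, z scaled (see below), then the turn about the world's z scaled (see below). A call has 1 to 12 rows; each row shifts and turns the commanded pose from where the row before left it; what a row does not reach is not made up. The controller multiplies each number of a shift by 150 mm and each number of a turn by pi/2 rad. A row lasts 1/12 s, in which the tool goes at most 41.7 mm and 7.16 degrees, less where a joint would pass 70% of its speed; a pose out of reach is approached as far as the arm can. A call with a number of a shift or a turn outside -1 to 1 is refused whole. A call with a gripper value outside its range is refused whole. "fingers" is the closure, from -1 (fully open) to 1 (shut), set as the call begins (left out, the last holds). The fingers move at their own pace and stop on an object; the grip force is fixed at half the most. Time passes only in rows, so rows that do not move let the fingers close. It gives the time, the measured TCP pose, the force, the opening and the grip force at its end, in the units of the state.
- manip.read_state(): the state, without advancing time (a new reading comes with each control period).
- optics.snapshot(name): name is "side" or "top"; returns (picture, depth): 420x560x3 uint8, blue, green, red; 420x560 float32, m along the optical axis (not along the pixel's ray), 0 where there is no reading.
- optics.camera_info(name): a dict with "fov_y" (degrees; the focal length in pixels is half the picture's height over the tangent of half this angle, whatever the lens; pixels are square), "cx", "cy" (the principal point, pixels), "eye" and "attitude" of the camera in the world. Camera axes: x right, y down, z forward; pixel columns grow to the right and rows downward; lengths in m; the calibration is good to about 2 mm. A picture is of the moment at which its call begins. camera_info takes no time and is no camera call.
- manip.sign_off(): hands the job in; it is judged then, once.
The state is a dict: "time_s": time; "joints": joint angles; "qd": joint speeds; "tau": joint torques, N m; "tool_pos": TCP position; "ee_rot": TCP orientation; "force": force on the tool from outside, world axes, zero at the start; "torque": the same for the moment, N m; "opening": finger opening in m; "grasp_force": force on a finger pad.
Only numpy, scipy, OpenCV 4.12 (cv2) and the standard library are available. Lean on these libraries where they do the work, as an engineer would, in place of code of your own. Each camera call takes 0.05 s, during which the arm holds its last target. There are 200 camera calls.

### The job

Set the cap-height stop with the cap gauge: lay the gauge flat on the stand's narrow raised anvil, its ring centred under the stop's round foot and its handle sticking out of the open front, and let go of it. Then turn the black thumbscrew clockwise until the foot seats firmly on the gauge ring, and back it off a quarter turn to give the caps their running clearance, with the gauge left lying on the anvil. Finish while still gripping the thumbscrew there, so that it cannot creep while I nip up its lock nut; do not let go, and leave the other things on the table where they are.

Things in the scene. Friction and masses are not known exactly. Their poses are not given: they have to be found in the camera images.
- stand: Fixed blue-grey cast C-frame, 128 mm high, open to its own -x. Origin on the table under the vertical screw axis, z up. Base x -52..82, y -45..45, 14 mm high; column x 52..78, y -22..22; arm and round boss (44 mm diameter, z 92..126) at the top, with a thin dial with quarter-turn marks. Anvil: steel rail along x under the boss, x -40..34, y -13..13, flat top at z 62 (all mm).
- anvil_top (a point): Point on the anvil's top face straight below the screw axis (62 mm above the table), where the centre of the gauge's ring belongs; axes as those of the stand.
- stop_foot: Spindle with a round flat steel foot (40 mm diameter, 7 mm thick) on the screw axis under the boss; it carries the thumbscrew head. Origin: centre of the foot's underside. It slides vertically without turning, 10 mm per turn of the screw (1.59 mm/rad). It meets the 12 mm gauge on the anvil at 74 mm above the table; at the start it is about 5 to 7 mm higher.
- thumbscrew (a joint): Screw angle, rad. 0: foot just touches the gauge lying on the anvil. Positive: backed off, counter-clockwise seen from above, raising foot and head 1.59 mm/rad; clockwise lowers. Friction 0.06 N m: it stays where left. From 0 down it stiffens as the foot presses (5 N at -0.02, about 45 N at -0.15); hard stops at -0.15 and 6.0. Starts at 3.0 to 4.2.
- knob (a point): Centre of the thumbscrew's round black knurled head: 34 mm diameter, 24 mm high, vertical axis, white index line on top from middle to rim and down the side. 152 mm above the table when seated, about 5 to 7 mm higher at the start. A brass lock nut (25 mm across) sits just below it. The point turns with the head.
- cap_gauge: The cap gauge, about 120 g: flat steel ring (50 mm outside, hole about 32 mm, 12 mm thick) on a straight round handle 9.6 mm thick with a black end; 125 mm long. Lies flat left or right of the stand. Origin mid-length on the underside; +y to the ring, -y to the handle's end. Centre of mass at y = +22 mm: it balances on the anvil only with the handle roughly along the rail.
- gauge_ring (a point): Centre of the gauge's ring, on its underside (37 mm from the gauge's origin along its +y).
- gauge_handle (a point): A point on the axis of the gauge's handle, 6 mm above its underside, 45 mm from the gauge's origin along -y, a good place to grip (82 mm from the ring's centre); the handle's black end is 17 mm farther on.
- spanner: Bystander (fixed): combination spanner, 36 x 184 x 8 mm, lying flat on the side of the stand where the gauge is not. Origin at the middle of its underside.
- can_a: Bystander (fixed): spray can with red cap, 67 mm diameter, 196 mm high, standing. Origin at the centre of its underside.
- can_b: Bystander (fixed): a second can like can_a.
- red_cap_a: Bystander (fixed): red plastic spray cap, 29 mm diameter, 21 mm high. Origin at the centre of its underside.
- red_cap_b: Bystander (fixed): a second cap like red_cap_a.
- union: Bystander: brass hose union, 31 x 27 x 40 mm, standing. Origin at the centre of its underside.
- tape: Bystander: roll of grey tape, 107 mm diameter, 48 mm high. Origin at the centre of its underside.

How it is judged:
By the outcome, as a careful person would: the job done as asked, in the order asked, and still so for the second after the job is handed in, while the arm keeps its last pose, push and grip.
It also fails if it takes over 72 s, if anything falls off the work surface, if the arm or the gripper's body presses on something with over 40 N, if the wrist force passes 120 N, or if a joint passes its speed limit or range.

## Working session

There is one attempt and no reset: what is moved stays moved. The work goes in short steps, Python scripts to look and compute and a tool call to move; the robot and the scene stay as the last step left them, time stands still between calls to the robot, and variables do not carry over. Pictures are saved under pics/ and viewed, at most 10 in all, crops included, and the job is handed in when it is done.

Besides the shell and the picture viewer there is one more tool, called as a command line: name --argument value ..., lists and objects as JSON in quotes. send_rows: Moves the arm, as the interface text tells. Shifts and turns lie within -1 to 1; 1 stands for 150 mm of shift or pi/2 rad of turn. Its arguments: {"type":"object","properties":{"motion":{"type":"array"},"fingers":{"type":"number"}},"required":["motion"]}

```bash
mkdir -p pics; cat > h.py <<'E'
import numpy as np, cv2
from scipy.spatial.transform import Rotation as R
from cell import manip, optics
def cam(n):
    c=optics.camera_info(n); f=210/np.tan(np.radians(c["fov_y"])/2)
    a=np.array(c["attitude"]); M=R.from_quat(a).as_matrix() if a.size==4 else a.reshape(3,3)
    return f,c["cx"],c["cy"],np.array(c["eye"]),M
def ray(n,u,v):
    f,cx,cy,e,M=cam(n); return e,M@np.array([(u-cx)/f,(v-cy)/f,1])
def onz(n,u,v,z):
    e,d=ray(n,u,v); return e+d*(z-e[2])/d[2]
def proj(n,p):
    f,cx,cy,e,M=cam(n); q=M.T@(np.array(p)-e); return cx+f*q[0]/q[2],cy+f*q[1]/q[2]
def cloud(n,dep):
    f,cx,cy,e,M=cam(n); v,u=np.mgrid[0:420,0:560]
    P=np.stack([(u-cx)/f*dep,(v-cy)/f*dep,dep],-1); return P@M.T+e
E
python3 - <<'E'
from h import *
for n in("top","side"):
    print(n,optics.camera_info(n)); b,d=optics.snapshot(n); cv2.imwrite(f"pics/{n}0.png",b); np.savez(f"pics/{n}0.npz",b=b,d=d)
print(manip.read_state())
E
```

```text
top {'fov_y': 55.343021121965386, 'cx': 276.99595714415136, 'cy': 209.13664675642286, 'eye': array([0.44547222, 0.05282711, 1.26616195]), 'attitude': array([-0.69784291,  0.71551738, -0.01885795,  0.02635408])}
side {'fov_y': 56.01857871866223, 'cx': 276.9100639328956, 'cy': 209.80326536650298, 'eye': array([ 0.30700196, -0.6103893 ,  1.1224879 ]), 'attitude': array([ 0.9459961 , -0.14693439,  0.03678936, -0.28661508])}
{'time_s': 0.1, 'joints': array([ 9.08201340e-01,  2.59259952e-01,  1.53595616e+00, -3.29281570e-05,
        1.34799540e+00, -2.02810676e-01]), 'qd': array([ 0.00135067, -0.00204932, -0.00309698,  0.00061255, -0.00089289,
       -0.00082553]), 'tau': array([ 1.62394812e-03, -4.38205254e+01, -2.84644425e+01,  7.19913002e-02,
        3.62041534e-02, -5.53505231e-05]), 'tool_pos': array([0.24377353, 0.49251764, 0.2367133 ]), 'ee_rot': array([ 2.27868888e-01,  9.73691488e-01, -7.41559976e-04, -3.24839887e-04]), 'force': array([-0.54836113, -0.07338846,  0.08744295]), 'torque': array([ 0.01783944, -0.03377174,  0.02549736]), 'grasp_force': 0.0, 'opening': 0.09276225829405879}
```

View pics/top0.png

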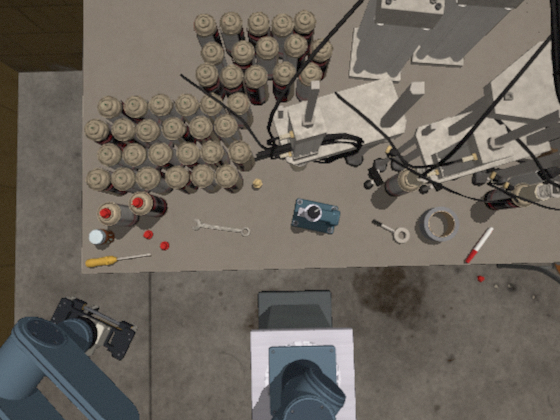

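View pics/side0.png

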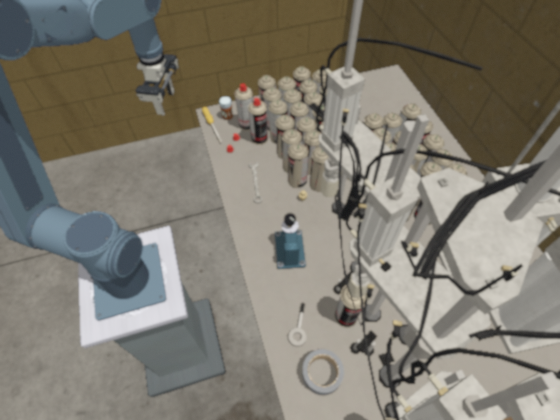

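The top view shows the stand at (315,213), the gauge at (392,231) with its ring at (401,234), the spanner on the left, and the tape at (438,223). The side view agrees. I'll zoom in on the stand and gauge.

```bash
python3 - <<'E'
from h import *
b=np.load("pics/top0.npz")["b"]; s=np.load("pics/side0.npz")["b"]
A=cv2.resize(b[185:255,280:420],None,fx=5,fy=5,interpolation=cv2.INTER_CUBIC)
B=cv2.resize(s[200:350,260:340],None,fx=3.5,fy=3.5,interpolation=cv2.INTER_CUBIC)
cv2.imwrite("pics/cropA.png",A); cv2.imwrite("pics/cropB.png",B)
for n in("top","side"):
    d=np.load(f"pics/{n}0.npz"); P=cloud(n,d["d"]); 
    z=P[...,2]; reg=(abs(P[...,1]+.02)<.2)&(P[...,0]>.3)&(P[...,0]<.62)
    # table, boss/knob, gauge
    m=reg&(z>.145)&(z<.2); print(n,"knob",m.sum(),P[m].mean(0),P[m].min(0),P[m].max(0))
    m=reg&(z>.115)&(z<.14);print("boss",m.sum(),P[m].mean(0),P[m].min(0),P[m].max(0))
    m=reg&(z>.01)&(z<.02);
    hs=cv2.cvtColor(d["b"],cv2.COLOR_BGR2HSV); bl=reg&(hs[...,0]>92)&(hs[...,0]<115)&(hs[...,1]>80)
    mm=bl&(z<.022)&(z>.006); r=cv2.minAreaRect(P[mm][:,:2].astype(np.float32)); print("base",mm.sum(),r)
    print("tablez",np.median(z[reg&(z<.005)&(z>-.01)]))
    P[...,2]
    m=reg&(z>.004)&(z<.02)&(P[...,1]<-.1)&~bl; print("gauge",m.sum(),P[m].mean(0),P[m].min(0),P[m].max(0))
E
```

```text
top knob 157 [ 0.52506301 -0.00206121  0.16792212] [ 0.48899998 -0.05194641  0.14525595] [0.61862685 0.1793682  0.19858531]
boss 371 [ 0.49986325 -0.06125183  0.12278773] [ 0.46934234 -0.11351588  0.11507692] [0.61723045 0.17988696 0.13795128]
base 137 ((0.5031136870384216, -0.05103794485330582), (0.12834882736206055, 0.08430768549442291), 77.94931030273438)
tablez -0.0010176397693918426
gauge 164 [ 0.51312982 -0.16132237  0.00778629] [ 0.34021434 -0.21981596  0.00400315] [ 0.61810807 -0.10014831  0.01958015]
side knob 178 [0.52970089 0.00080022 0.16525962] [ 0.49141457 -0.05469344  0.1463387 ] [0.61999334 0.17975846 0.19813672]
boss 394 [ 0.50976885 -0.05074501  0.12400022] [ 0.47195168 -0.11680259  0.11507353] [0.6199517  0.17980703 0.13987871]
base 257 ((0.5042417049407959, -0.061661023646593094), (0.10957540571689606, 0.07652795314788818), 76.673828125)
tablez 0.00010443428897732865
gauge 255 [ 0.49471097 -0.14700557  0.00788727] [ 0.34501037 -0.21958158  0.00400486] [ 0.61932696 -0.10020697  0.01958924]
```

View pics/cropA.png

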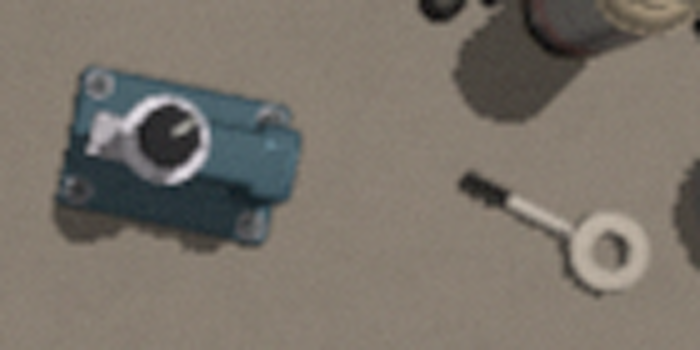

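View pics/cropB.png

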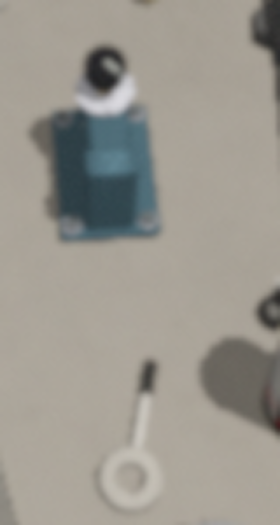

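Crop A (5x, offset 280,185) shows the knob at about (170,135) and the rail opening to the left (+y). The column is on the right. The ring is at (610,250) and the black handle end at (483,187). Next I'll fit these precisely.

```bash
cat > meas.py <<'E'
from h import *
S=8
def up(b,x0,x1,y0,y1): return cv2.resize(b[y0:y1,x0:x1],None,fx=S,fy=S,interpolation=cv2.INTER_CUBIC)
def back(p,x0,y0): return (p[0]+.5)/S-.5+x0,(p[1]+.5)/S-.5+y0
def blobs(m,amin=100):
    n,_,st,c=cv2.connectedComponentsWithStats(m.astype(np.uint8)); return sorted([(st[i,4],c[i],st[i]) for i in range(1,n) if st[i,4]>amin],key=lambda t:-t[0])
if __name__=="__main__":
    W={"top":((368,415,212,252),(290,345,192,237)),"side":((280,318,295,352),(268,310,205,272))}
    for n in W:
        b=np.load(f"pics/{n}0.npz")["b"]
        x0,x1,y0,y1=W[n][0]; I=up(b,x0,x1,y0,y1).astype(int); g=I.sum(2)/3; med=np.median(I.reshape(-1,3),0)
        br=(g>med.mean()+28); dk=(g<70)
        bb=blobs(br)[0]; m=(cv2.connectedComponents(br.astype(np.uint8))[1]); 
        k=cv2.getStructuringElement(cv2.MORPH_ELLIPSE,(33,33))
        cs,_=cv2.findContours(br.astype(np.uint8),cv2.RETR_EXTERNAL,cv2.CHAIN_APPROX_NONE); c=max(cs,key=cv2.contourArea)
        F=np.zeros(g.shape,np.uint8); cv2.drawContours(F,[c],-1,1,-1)
        O=cv2.morphologyEx(F,cv2.MORPH_OPEN,cv2.getStructuringElement(cv2.MORPH_ELLIPSE,(55,55)))
        co=max(cv2.findContours(O,cv2.RETR_EXTERNAL,cv2.CHAIN_APPROX_NONE)[0],key=cv2.contourArea)
        e=cv2.fitEllipse(co); pr=back(e[0],x0,y0); R0=onz(n,*pr,.012)
        d=blobs(dk)[0]; pe=back(d[1],x0,y0); E0=onz(n,*pe,.006)
        hole=[back(q[1],x0,y0) for q in blobs((F==1)&~br)]
        v=R0-E0; print(n,"ring",np.round(pr,1),np.array(e[1])/S,R0.round(4),"hole",[onz(n,*h,.006).round(4) for h in hole[:1]],"end",E0.round(4),"dist",np.hypot(*v[:2]).round(4),"ang",np.degrees(np.arctan2(v[1],v[0])).round(2))
        x0,x1,y0,y1=W[n][1]; I=up(b,x0,x1,y0,y1); g=I.mean(2); hs=cv2.cvtColor(I,cv2.COLOR_BGR2HSV)
        d=[q for q in blobs((g<58)&(hs[...,1]<110)) ][:3]
        for q in d: print(" dark",q[0],np.round(back(q[1],x0,y0),1),onz(n,*back(q[1],x0,y0),.165).round(4))
        w=[q for q in blobs((hs[...,1]<40)&(g>130))][:2]
        for q in w: print(" white",q[0],np.round(back(q[1],x0,y0),1),q[2][:4]/S)
        bl=((hs[...,0]>90)&(hs[...,0]<115)&(hs[...,1]>70)).astype(np.uint8)
        c=max(cv2.findContours(bl,cv2.RETR_EXTERNAL,cv2.CHAIN_APPROX_NONE)[0],key=cv2.contourArea)
        hl=cv2.approxPolyDP(cv2.convexHull(c),9,True)[:,0]
        for q in hl: print(" hull",np.round(back(q,x0,y0),1),onz(n,*back(q,x0,y0),.014).round(4))
        V=I.copy(); cv2.drawContours(V,[c],-1,(0,255,0),1); cv2.imwrite(f"pics/st_{n}.png",V)
    d=np.load("pics/top0.npz")["d"];P=cloud("top",d);Q=P.reshape(-1,3)
    q=Q[(np.hypot(Q[:,0]-.5,Q[:,1]+.04)<.22)&(Q[:,2]>.14)]; r=np.hypot(q[:,0]-.5,q[:,1]+.04)
    for a in np.arange(0,.22,.03):
        t=q[(r>=a)&(r<a+.03)]; print(round(a,2),len(t), t[t[:,2].argmax()].round(3) if len(t) else "")
E
python3 meas.py
```

```text
top ring [401.6 234.6] [14.54456615 14.84407234] [ 0.4366 -0.3209  0.012 ] hole [array([ 0.4361, -0.3234,  0.006 ])] end [ 0.4761 -0.2452  0.006 ] dist 0.0853 ang -117.55
 dark 23079 [311.6 224. ] [ 0.4727 -0.0304  0.165 ]
 dark 5611 [312.7 212.2] [ 0.5051 -0.0343  0.165 ]
 dark 225 [295.3 222.4] [0.4783 0.0141 0.165 ]
 white 7413 [310.2 210.7] [ 7.5   11.75  24.625 18.   ]
 white 235 [316.2 210.1] [25.25  17.5    2.875  2.25 ]
 hull [295.2 204.4] [0.5391 0.0078 0.014 ]
 hull [303.6 199.8] [ 0.553  -0.0189  0.014 ]
 hull [330.8 205.1] [ 0.5343 -0.1036  0.014 ]
 hull [339.1 211.9] [ 0.5121 -0.1287  0.014 ]
 hull [337.1 223.4] [ 0.4764 -0.1212  0.014 ]
 hull [326.1 231.8] [ 0.4511 -0.0861  0.014 ]
 hull [297.9 226.1] [0.4712 0.001  0.014 ]
 hull [292.7 218.8] [0.4943 0.0168 0.014 ]Traceback (most recent call last):
  File "meas.py", line 18, in <module>
    co=max(cv2.findContours(O,cv2.RETR_EXTERNAL,cv2.CHAIN_APPROX_NONE)[0],key=cv2.contourArea)
ValueError: max() iterable argument is empty
```

View pics/st_top.png

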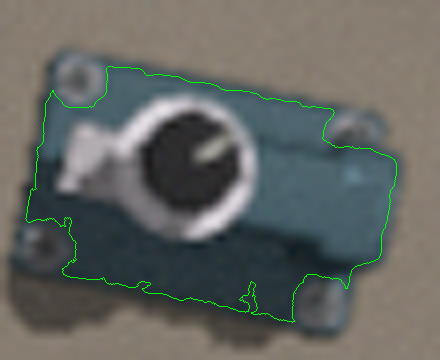

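The enlarged stand view (8x, offset 290,192) shows bolts at (78,80), (42,245), (320,300) and (360,130). The knob top is at about (192,160), and the dial ring is centred at about (187,168).

```bash
python3 - <<'E'
from meas import *
o=lambda u,v,z:onz("top",*back((u,v),290,192),z)
B=[o(*p,.016) for p in((78,80),(42,245),(320,300),(360,130))]
for q in B: print(q.round(4))
d1=(B[3]-B[0]); d2=(B[2]-B[1]); d3=B[0]-B[1]; d4=B[3]-B[2]
print([np.degrees(np.arctan2(x[1],x[0])).round(1) for x in(d1,d2,d3,d4)],[np.hypot(*x[:2]).round(3) for x in(d1,d2,d3,d4)])
c=sum(B)/4; a=d1/np.linalg.norm(d1)+d2/np.linalg.norm(d2); a/=np.linalg.norm(a); print("c",c,"axis pt",c-a*.015,"ang",np.degrees(np.arctan2(a[1],a[0])))
print("knob",o(192,160,.17),"dial",o(187,168,.127))
E0,E1=[onz("top",*back((u,v),290,192),.014) for u,v in((110,67),(335,108))]; E2,E3=[onz("top",*back((u,v),290,192),.014) for u,v in((68,275),(293,321))]
print("edges",[np.degrees(np.arctan2(*(y-x)[1::-1])) for x,y in((E0,E1),(E2,E3))])
# side: knob + gauge
b=np.load("pics/side0.npz")["b"]
for nm,(x0,x1,y0,y1) in {"g":(280,318,295,352),"k":(268,310,205,250)}.items():
    I=up(b,x0,x1,y0,y1); g=I.mean(2); print(nm,"med",np.median(g),g.max(),g.min())
    for q in blobs(g<65)[:2]: print(" dark",q[0],back(q[1],x0,y0),onz("side",*back(q[1],x0,y0),.006 if nm=="g" else .165))
    t=np.median(g)+(14 if nm=="g" else 40)
    cs=cv2.findContours((g>t).astype(np.uint8),cv2.RETR_EXTERNAL,cv2.CHAIN_APPROX_NONE)[0]; c=max(cs,key=cv2.contourArea)
    if nm=="g":
        F=np.zeros(g.shape,np.uint8); cv2.drawContours(F,[c],-1,1,-1); O=cv2.morphologyEx(F,cv2.MORPH_OPEN,cv2.getStructuringElement(cv2.MORPH_ELLIPSE,(55,55)))
        for q in blobs(O)[:1]: print(" ring",q[2]/S,back(q[1],x0,y0),onz("side",*back(q[1],x0,y0),.010))
    cv2.imwrite(f"pics/s_{nm}.png",cv2.drawContours(I.copy(),[c],-1,(0,255,0),1))
d=np.load("pics/top0.npz")["d"];P=cloud("top",d);Q=P.reshape(-1,3)
q=Q[(np.hypot(Q[:,0]-.5,Q[:,1]+.04)<.22)&(Q[:,2]>.14)]; r=np.hypot(q[:,0]-.5,q[:,1]+.04)
for a in np.arange(0,.22,.03):
    t=q[(r>=a)&(r<a+.03)]; print(round(a,2),len(t), t[t[:,2].argmax()].round(3) if len(t) else "")
E
python3 -c "
import cv2,numpy as np
a,b=cv2.imread('pics/s_g.png'),cv2.imread('pics/s_k.png')
h=max(a.shape[0],b.shape[0]);f=lambda i:cv2.copyMakeBorder(i,0,h-i.shape[0],0,0,0)
cv2.imwrite('pics/s_gk.png',np.hstack([f(a),f(b)]))"
```

```text
[ 0.5477 -0.0053  0.016 ]
[0.4835 0.0105 0.016 ]
[ 0.4594 -0.097   0.016 ]
[ 0.5253 -0.1148  0.016 ]
[np.float64(-101.6), np.float64(-102.6), np.float64(-13.9), np.float64(-15.1)] [np.float64(0.112), np.float64(0.11), np.float64(0.066), np.float64(0.068)]
c [ 0.5039556  -0.05164494  0.016     ] axis pt [ 0.50709936 -0.03697809  0.016     ] ang -102.09799507388595
knob [ 0.50661374 -0.03637871  0.17      ] dial [ 0.50620769 -0.03801476  0.127     ]
edges [np.float64(-101.84451559274791), np.float64(-102.98690141901042)]
g med 164.33333333333334 196.33333333333334 62.0
 ring [   9.875   32.875   16.125   16.625 1650.5  ] (np.float64(297.4825337019085), np.float64(335.8695565737655)) [ 0.44079762 -0.32101719  0.01      ]
k med 157.66666666666666 219.0 34.333333333333336
 dark 6683 (np.float64(280.0621633248541), np.float64(242.06927091126738)) [ 0.46011596 -0.10423367  0.165     ]
 dark 3805 (np.float64(288.41006898817346), np.float64(219.68904402102496)) [ 0.50498304 -0.04206436  0.165     ]
0.0 127 [ 0.508 -0.029  0.175]
0.03 0 
0.06 0 
0.09 1489 [0.445 0.053 1.266]
0.12 2350 [0.634 0.005 0.757]
0.15 1499 [0.644 0.003 0.756]
0.18 1651 [0.701 0.017 0.653]
0.21 830 [0.704 0.013 0.656]
```

View pics/s_gk.png

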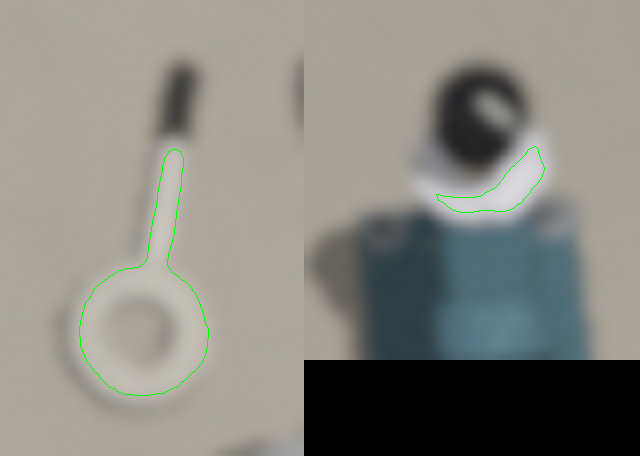

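The side crop shows the gauge ring at (140,331) and the black handle end at (180,100), at 8x. The knob top is at (484,112), less the 304 pixel offset of that panel. I'll check the handle angle from the side view and the clearance to the tower.

```bash
python3 - <<'E'
from meas import *
r=onz("side",*back((143,331),280,295),.012); e=onz("side",*back((180,100),280,295),.006); v=r-e
print("side ring",r,"end",e,np.hypot(*v[:2]),np.degrees(np.arctan2(v[1],v[0])))
print("side knob",onz("side",*back((180,112),268,205),.17))
for n in("top","side"):
    Q=cloud(n,np.load(f"pics/{n}0.npz")["d"]).reshape(-1,3)
    for y0 in np.arange(-.42,.2,.06):
        for za,zb in((.14,.25),(.25,.6)):
            q=Q[(Q[:,1]>y0)&(Q[:,1]<y0+.06)&(Q[:,2]>za)&(Q[:,2]<zb)&(Q[:,0]>.53)&(Q[:,0]<.75)]
            if len(q): print(n,round(y0,2),za,q[q[:,0].argmin()].round(3),end="; ")
    print()
E
```

```text
side ring [ 0.44037653 -0.32167654  0.012     ] end [ 0.48115111 -0.24539174  0.006     ] 0.08649818775177202 -118.12470863557328
side knob [ 0.50962546 -0.04288106  0.17      ]
top -0.42 0.25 [ 0.53  -0.393  0.46 ]; top -0.36 0.14 [ 0.555 -0.303  0.159]; top -0.36 0.25 [ 0.53  -0.312  0.593]; top -0.3 0.14 [ 0.556 -0.298  0.147]; top -0.3 0.25 [ 0.53  -0.244  0.523]; top -0.24 0.14 [ 0.674 -0.19   0.167]; top -0.24 0.25 [ 0.53  -0.237  0.526]; top -0.18 0.14 [ 0.674 -0.17   0.195]; top -0.18 0.25 [ 0.551 -0.18   0.558]; top -0.12 0.14 [ 0.637 -0.095  0.243]; top -0.12 0.25 [ 0.62  -0.064  0.382]; top -0.06 0.14 [ 0.616 -0.001  0.208]; top -0.06 0.25 [ 0.604 -0.001  0.381]; top 0.0 0.14 [0.615 0.01  0.2  ]; top 0.0 0.25 [0.599 0.019 0.396]; top 0.06 0.25 [0.6   0.106 0.441]; top 0.12 0.14 [0.595 0.179 0.161]; top 0.12 0.25 [0.672 0.12  0.408]; top 0.18 0.14 [0.581 0.204 0.141]; top 0.18 0.25 [0.727 0.18  0.435]; 
side -0.42 0.25 [ 0.53  -0.411  0.461]; side -0.36 0.14 [ 0.558 -0.306  0.162]; side -0.36 0.25 [ 0.53  -0.319  0.568]; side -0.3 0.14 [ 0.559 -0.299  0.156]; side -0.3 0.25 [ 0.53  -0.246  0.523]; side -0.24 0.25 [ 0.533 -0.239  0.525]; side -0.18 0.25 [ 0.555 -0.178  0.562]; side -0.12 0.14 [ 0.639 -0.098  0.248]; side -0.12 0.25 [ 0.625 -0.076  0.382]; side -0.06 0.14 [ 0.618 -0.     0.197]; side -0.06 0.25 [ 0.607 -0.002  0.382]; side 0.0 0.14 [0.619 0.002 0.198]; side 0.0 0.25 [0.602 0.014 0.385]; side 0.06 0.25 [0.602 0.103 0.439]; side 0.12 0.14 [0.594 0.18  0.153]; side 0.18 0.14 [0.585 0.202 0.156];
```

```bash
python3 - <<'E'
from meas import *
for n in("top","side"):
    Q=cloud(n,np.load(f"pics/{n}0.npz")["d"]).reshape(-1,3)
    for za,zb in((.14,.32),(.32,.45)):
        o=[]
        for y0 in np.arange(-.14,.16,.02):
            q=Q[(Q[:,1]>y0)&(Q[:,1]<y0+.02)&(Q[:,2]>za)&(Q[:,2]<zb)&(Q[:,0]>.54)&(Q[:,0]<.75)]
            o.append((round(float(y0),2),np.sort(q[:,0])[min(1,len(q)-1)].round(3).item() if len(q) else None))
        print(n,za,o)
E
```

```text
top 0.14 [(-0.14, None), (-0.12, 0.632), (-0.1, 0.636), (-0.08, 0.639), (-0.06, 0.649), (-0.04, None), (-0.02, 0.617), (0.0, 0.615), (0.02, 0.62), (0.04, 0.701), (0.06, None), (0.08, None), (0.1, None), (0.12, 0.665), (0.14, 0.651), (0.16, 0.598)]
top 0.32 [(-0.14, 0.629), (-0.12, 0.628), (-0.1, 0.624), (-0.08, 0.62), (-0.06, 0.615), (-0.04, 0.61), (-0.02, 0.604), (0.0, 0.6), (0.02, 0.601), (0.04, 0.611), (0.06, 0.607), (0.08, 0.603), (0.1, 0.601), (0.12, 0.675), (0.14, 0.698), (0.16, 0.714)]
side 0.14 [(-0.14, 0.649), (-0.12, 0.635), (-0.1, 0.639), (-0.08, 0.649), (-0.06, 0.651), (-0.04, 0.636), (-0.02, 0.619), (0.0, 0.619), (0.02, 0.631), (0.04, 0.705), (0.06, None), (0.08, None), (0.1, None), (0.12, 0.665), (0.14, 0.654), (0.16, 0.594)]
side 0.32 [(-0.14, 0.631), (-0.12, 0.632), (-0.1, 0.627), (-0.08, 0.625), (-0.06, 0.617), (-0.04, 0.612), (-0.02, 0.607), (0.0, 0.603), (0.02, 0.605), (0.04, 0.614), (0.06, 0.61), (0.08, 0.606), (0.1, 0.605), (0.12, None), (0.14, None), (0.16, None)]
```

send_rows --motion '[0.054,-0.226,0,-0.062,0.054,-0.226,0,-0.062,0.054,-0.226,0,-0.062,0.054,-0.226,0,-0.062,0.054,-0.226,0,-0.062,0.054,-0.226,0,-0.062,0.054,-0.226,0,-0.062,0.054,-0.226,0,-0.062,0.054,-0.226,0,-0.062,0.054,-0.226,0,-0.062,0.054,-0.226,0,-0.062,0.054,-0.226,0,-0.062]'

```text
time_s: 1.1
tool_pos: [0.3409, 0.0846, 0.2374]
ee_rot: [0.729, 0.685, 0.0, 0.0]
force: [1.5, -0.9, 0.3]
opening: 0.0926
grasp_force: 0.0
```

send_rows --motion '[0.054,-0.226,0,-0.062,0.054,-0.226,0,-0.062,0.054,-0.226,0,-0.062,0.054,-0.226,0,-0.062,0.054,-0.226,0,-0.062,0.054,-0.226,0,-0.062,0.054,-0.226,0,-0.062,0.054,-0.226,0,-0.062,0.054,-0.226,0,-0.062,0.054,-0.226,0,-0.062,0.054,-0.226,0,-0.062,0.054,-0.226,0,-0.062]'

```text
time_s: 2.1
tool_pos: [0.4383, -0.3223, 0.2369]
ee_rot: [0.986, 0.169, -0.0, -0.0]
force: [0.3, 0.7, 0.5]
opening: 0.0928
grasp_force: 0.0
```

```bash
cat >> h.py <<'E'
def st():
    s=manip.read_state(); m=R.from_quat(s["ee_rot"]).as_matrix()
    print("t%.2f"%s["time_s"],s["tool_pos"].round(4),"ty",np.degrees(np.arctan2(m[1,1],m[0,1])).round(1),"j",s["joints"].round(2),"F",s["force"].round(1),"T",s["torque"].round(3),"op",round(s["opening"],4),"g",round(s["grasp_force"],1)); return s
E
python3 - <<'E'
from h import *
st()
for n in("top","side"):
    Q=cloud(n,np.load(f"pics/{n}0.npz")["d"]).reshape(-1,3)
    d=Q[:,:2]-[.244,.493]; a=np.radians(63.7); l=d@[np.cos(a),np.sin(a)]; w=d@[-np.sin(a),np.cos(a)]
    for lo,hi in((.06,.08),(.08,.1),(.1,.12)):
        q=Q[(abs(l)>lo)&(abs(l)<hi)&(abs(w)<.06)&(Q[:,2]>.18)]; print(n,lo,len(q),np.percentile(q[:,2],[0,5,50,95,100]).round(3) if len(q) else "")
    q=Q[(abs(Q[:,1]+.3)<.07)&(Q[:,0]>.5)&(Q[:,0]<.65)&(Q[:,2]>.05)&(Q[:,2]<.25)]
    for z in(.05,.1,.15,.2):
        t=q[(q[:,2]>z)&(q[:,2]<z+.05)]; print(n,"can",z,len(t),t.min(0).round(3) if len(t) else "",t.max(0).round(3) if len(t) else "")
E
```

```text
t2.10 [ 0.4383 -0.3223  0.2369] ty -70.6 j [-0.84  0.25  1.55  0.    1.34  0.39] F [0.3 0.7 0.5] T [-0.017  0.157 -0.015] op 0.0928 g 0.0
top 0.06 1285 [0.235 0.323 0.565 0.644 0.648]
top 0.08 969 [0.304 0.336 0.571 0.648 0.651]
top 0.1 535 [0.562 0.57  0.626 0.653 0.656]
top can 0.05 193 [ 0.556 -0.321  0.05 ] [ 0.65  -0.23   0.099]
top can 0.1 123 [ 0.556 -0.322  0.101] [ 0.65  -0.271  0.149]
top can 0.15 265 [ 0.555 -0.332  0.15 ] [ 0.65  -0.271  0.2  ]
top can 0.2 104 [ 0.568 -0.315  0.2  ] [ 0.605 -0.281  0.249]
side 0.06 381 [0.233 0.258 0.344 0.602 0.614]
side 0.08 464 [0.301 0.307 0.343 0.611 0.624]
side 0.1 176 [0.562 0.567 0.598 0.628 0.634]
side can 0.05 214 [ 0.558 -0.339  0.05 ] [ 0.624 -0.23   0.099]
side can 0.1 164 [ 0.558 -0.339  0.101] [ 0.61 -0.29  0.15]
side can 0.15 278 [ 0.558 -0.339  0.15 ] [ 0.623 -0.273  0.2  ]
side can 0.2 123 [ 0.571 -0.328  0.202] [ 0.607 -0.291  0.25 ]
```

send_rows --motion '[0,0.005,-0.2,0,0,0,-0.24,0,0,0,-0.24,0,0,0,-0.24,0,0,0,-0.24,0,0,0,-0.18,0,0,0,-0.1,0,0,0,0,0]' --fingers -0.33

```text
time_s: 2.77
tool_pos: [0.4373, -0.3188, 0.02]
ee_rot: [0.985, 0.171, -0.001, -0.002]
force: [-0.2, -0.8, -0.4]
opening: 0.0621
grasp_force: 0.0
```

send_rows --motion '[0,0,0,0,0,0,0,0,0,0,0,0,0,0,0,0,0,0,0,0,0,0,0,0]' --fingers 1

```text
time_s: 3.27
tool_pos: [0.4384, -0.3199, 0.0214]
ee_rot: [0.985, 0.171, -0.0, -0.0]
force: [0.3, 0.9, -2.0]
opening: 0.0491
grasp_force: 30.0
```

send_rows --motion '[0,0,0.08,0,-0.05,0.1,0,0.078,-0.05,0.1,0,0.078,-0.05,0.1,0,0.078,-0.05,0.1,0,0.078,0,0,0,0,0,0,-0.04,0,0,0,-0.038,0,0,0,0,0]'

```text
time_s: 4.02
tool_pos: [0.4092, -0.2611, 0.0211]
ee_rot: [0.915, 0.404, 0.0, 0.001]
force: [0.4, 0.5, -0.8]
opening: 0.0489
grasp_force: 30.0
```

send_rows --motion '[0,0,0,0,0,0,0,0,0,0,0,0,0,0,0.15,0,0,0,0.25,0,0,0,0.25,0,-0.2,-0.2,0.1,0,-0.2,-0.2,0,0,-0.1,-0.2,0,0,0,0,0,0]' --fingers -0.33

```text
time_s: 4.85
tool_pos: [0.3343, -0.3526, 0.1344]
ee_rot: [0.915, 0.403, -0.001, 0.003]
force: [0.3, -0.5, 0.3]
opening: 0.062
grasp_force: 0.0
```

```bash
python3 - <<'E'
from meas import *
st()
ims=[]
for n in("top","side"):
    b,d=optics.snapshot(n); np.savez(f"pics/{n}1.npz",b=b,d=d)
    u,v=map(int,proj(n,(.41,-.22,.01))); ims.append(cv2.resize(b[v-35:v+35,u-45:u+45],None,fx=4,fy=4,interpolation=cv2.INTER_CUBIC)); print(n,u-45,v-35)
cv2.imwrite("pics/g1.png",np.hstack(ims))
E
```

```text
t4.85 [ 0.3343 -0.3526  0.1344] ty -42.4 j [-1.04  0.24  1.83 -0.    1.06 -0.3 ] F [ 0.3 -0.5  0.3] T [-0.017  0.103  0.035] op 0.062 g 0.0
top 324 208
side 231 270
```

View pics/g1.png

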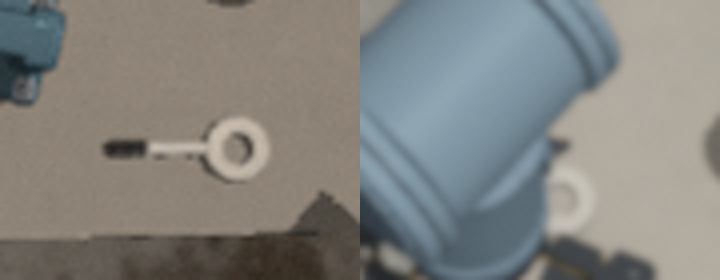

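The crop (4x, offset 324,208) shows the ring at (238,149) and the black end at (125,148). The side view is blocked by the arm.

```bash
python3 - <<'E'
from meas import *
b=np.load("pics/top1.npz")["b"]; x0,x1,y0,y1=345,395,230,262
I=up(b,x0,x1,y0,y1).astype(int); g=I.mean(2); br=(g>np.median(g)+28).astype(np.uint8)
c=max(cv2.findContours(br,cv2.RETR_EXTERNAL,cv2.CHAIN_APPROX_NONE)[0],key=cv2.contourArea)
F=np.zeros(g.shape,np.uint8); cv2.drawContours(F,[c],-1,1,-1)
O=cv2.morphologyEx(F,cv2.MORPH_OPEN,cv2.getStructuringElement(cv2.MORPH_ELLIPSE,(55,55)))
e=cv2.fitEllipse(max(cv2.findContours(O,0,1)[0],key=cv2.contourArea)); r=onz("top",*back(e[0],x0,y0),.012)
k=onz("top",*back(blobs(g<75)[0][1],x0,y0),.006); v=r-k
h=np.argwhere(F-O>0); h=h[(h[:,1]<h[:,1].max()-120)]
print(r,k,np.hypot(*v[:2]),np.degrees(np.arctan2(v[1],v[0])), [onz("top",*back(p,x0,y0),.006).round(4) for p in ((h[:,1].mean(),h[:,0].mean()),)])
E
```

```text
[ 0.40729292 -0.2623772   0.012     ] [ 0.4088898 -0.1751505  0.006    ] 0.08724132285165678 -91.04881099571377 [array([ 0.4088, -0.2169,  0.006 ])]
```

send_rows --motion '[0.084,0.184,0,0.077,0.084,0.184,0,0.077,0.084,0.184,0,0.077,0.084,0.184,0,0.077,0.084,0.184,0,0.077,0.084,0.184,0,0.077,0,0,0,0]'

```text
time_s: 5.53
tool_pos: [0.4126, -0.1756, 0.1327]
ee_rot: [0.707, 0.707, 0.001, -0.001]
force: [-0.1, 0.1, 0.1]
opening: 0.0619
grasp_force: 0.0
```

send_rows --motion '[0,0,-0.2,0,0,0,-0.2,0,0,0,-0.2,0,0,0,-0.12,0,0,0,-0.035,0,0,0,0,0]'

```text
time_s: 6.03
tool_pos: [0.4108, -0.1801, 0.0196]
ee_rot: [0.711, 0.703, -0.0, -0.002]
force: [0.8, -0.0, -0.4]
opening: 0.062
grasp_force: 0.0
```

send_rows --motion '[0,0,0,0,0,0,0,0,0,0,0,0,0,0,0,0,0,0,0,0,0,0,0,0,0,0,0,0,0,0,0,0]' --fingers 1

```text
time_s: 6.7
tool_pos: [0.4118, -0.1816, 0.0199]
ee_rot: [0.711, 0.703, -0.0, -0.0]
force: [-0.0, -0.2, 0.4]
opening: 0.013
grasp_force: 0.0
```

```bash
python3 -c "
from h import *
st()"
```

```text
t6.70 [ 0.4118 -0.1816  0.0199] ty -0.6 j [-0.66  0.36  2.03 -0.    0.75 -0.65] F [-0.  -0.2  0.4] T [-0.105  0.032 -0.032] op 0.013 g 0.0
```

send_rows --motion '[0,0,0,0,0,0,0,0,0,0,0,0,0,0,0.1,0,0,0,0.2,0,0,0,0.25,0,0,0,0.25,0,0,0,0.25,0,0,0,0.25,0,0,0,0.24,0]'

```text
time_s: 7.53
tool_pos: [0.4114, -0.1812, 0.2529]
ee_rot: [0.711, 0.703, 0.0, 0.0]
force: [1.0, -0.4, -1.8]
opening: 0.0088
grasp_force: 29.9
```

send_rows --motion '[0.08,0.25,0,0,0.08,0.25,0,0,0.08,0.25,0,0,0.08,0.25,0,0,0.08,0.25,0,0,0.08,0.25,0,0,0.08,0.25,0,0,0.08,0.25,0,0,0,0.04,0,0,0,0,0,0]'

```text
time_s: 8.37
tool_pos: [0.5075, 0.1267, 0.2502]
ee_rot: [0.709, 0.705, -0.0, -0.001]
force: [0.2, -0.2, -1.1]
opening: 0.0085
grasp_force: 29.9
```

```bash
python3 - <<'E'
from meas import *
s=st(); p=s["tool_pos"]
ims=[]
for n in("top","side"):
    b,d=optics.snapshot(n); np.savez(f"pics/{n}2.npz",b=b,d=d)
    u,v=map(int,proj(n,p+[0,-.06,-.02])); ims.append(cv2.resize(b[v-35:v+35,u-35:u+35],None,fx=5.7,fy=5.7,interpolation=cv2.INTER_CUBIC)); print(n,u-35,v-35)
cv2.imwrite("pics/g2.png",np.hstack(ims))
E
```

```text
t8.37 [0.5075 0.1267 0.2502] ty -0.4 j [0.03 0.2  1.58 0.   1.36 0.04] F [ 0.2 -0.2 -1.1] T [-0.034  0.072  0.033] op 0.0085 g 29.9
top 240 175
side 242 141
```

View pics/g2.png

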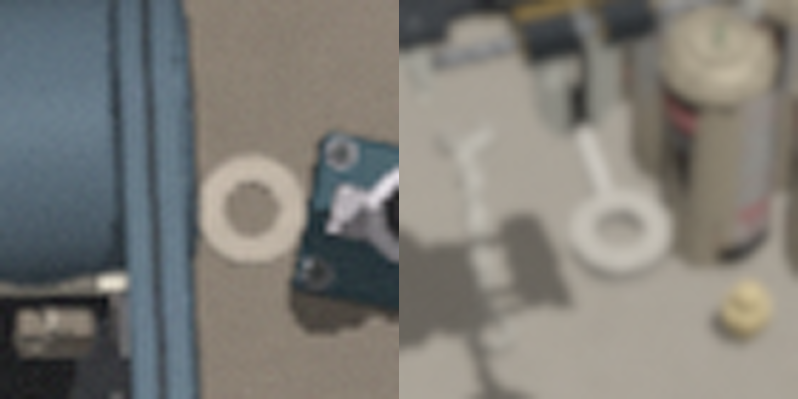

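The left panel (top view) shows the held ring at (253,209), clear of the stand. The right panel (side view) shows the ring at about (620,226), roughly level.

```bash
python3 - <<'E'
from h import *
p=manip.read_state()["tool_pos"]
a=(253/5.7+240-.4,209/5.7+175-.4); b=(221/5.7+242-.4,226/5.7+141-.4)
e1,d1=ray("top",*a); e2,d2=ray("side",*b)
A=np.stack([d1,-d2],1); t=np.linalg.lstsq(A,e2-e1,rcond=None)[0]; x1=e1+d1*t[0]; x2=e2+d2*t[1]
print("tri",(x1+x2)/2,"gap",x1-x2,"rel tcp",(x1+x2)/2-p,"nominal top z",p[2]-.008)
print("top at z",onz("top",*a,p[2]-.010)-p,"side",onz("side",*b,p[2]-.010)-p)
for n in("top","side"):
    Q=cloud(n,np.load(f"pics/{n}2.npz")["d"]).reshape(-1,3); c=(x1+x2)/2
    r=np.hypot(Q[:,0]-c[0],Q[:,1]-c[1]); m=(r>.016)&(r<.024)&(abs(Q[:,2]-c[2])<.03)
    q=Q[m]; X=np.c_[q[:,:2]-c[:2],np.ones(len(q))]; print(n,m.sum(),"plane",np.linalg.lstsq(X,q[:,2],rcond=None)[0])
E
```

```text
tri [0.50713809 0.04469665 0.24113363] gap [-0.00361975  0.00082373 -0.00021755] rel tcp [-0.00014533 -0.07927175 -0.00929208] nominal top z 0.2424257142131817
top at z [-0.00192022 -0.07886439 -0.01      ] side [ 0.0018517 -0.0790769 -0.01     ]
top 131 plane [-0.01528951  0.0274558   0.23962075]
side 106 plane [0.02261804 0.02424864 0.24017679]
```

send_rows --motion '[0.007,0,-0.22,0,0,0,-0.24,0,0,0,-0.24,0,0,0,-0.2,0,0,0,-0.13,0,0,0,-0.06,0,0,0,0,0,0,0,0,0,0,0,0,0]'

```text
time_s: 9.22
tool_pos: [0.5102, 0.1237, 0.089]
ee_rot: [0.711, 0.703, 0.001, 0.001]
force: [-0.2, -1.4, -0.4]
opening: 0.0088
grasp_force: 29.9
```

```bash
python3 -c "
from h import *
st()"
```

```text
t9.22 [0.5102 0.1237 0.089 ] ty -0.7 j [ 0.03  0.36  1.79 -0.    0.99  0.04] F [-0.2 -1.4 -0.4] T [-0.023  0.098 -0.019] op 0.0088 g 29.9
```

```bash
cat >> h.py <<'E'
def avg(k=10):
    a=[];f=[];T=[]
    for i in range(k):
        s=manip.read_state(); a.append(s["tool_pos"]); f.append(s["force"]); T.append(s["torque"]); optics.snapshot("top")
    a=np.array(a); m=R.from_quat(s["ee_rot"]).as_matrix()
    print("t%.2f"%s["time_s"],"avg",a.mean(0).round(4),"sd",a.std(0).round(4),"ty",np.degrees(np.arctan2(m[1,1],m[0,1])).round(1),"F",np.mean(f,0).round(1),"T",np.mean(T,0).round(3),"j6",s["joints"][5].round(2),"op",s["opening"].round(4),"g",round(s["grasp_force"],1))
E
python3 -c "
from h import *
avg()"
```

```text
Traceback (most recent call last):
  File "h.py", line 25, in avg
    print("t%.2f"%s["time_s"],"avg",a.mean(0).round(4),"sd",a.std(0).round(4),"ty",np.degrees(np.arctan2(m[1,1],m[0,1])).round(1),"F",np.mean(f,0).round(1),"T",np.mean(T,0).round(3),"j6",s["joints"][5].round(2),"op",s["opening"].round(4),"g",round(s["grasp_force"],1))
                                                                                                                                                                                                                        ^^^^^^^^^^^^^^^^^^
AttributeError: 'float' object has no attribute 'round'
```

```bash
sed -i 's/s\["opening"\].round(4)/round(s["opening"],4)/' h.py; python3 -c "
from h import *
avg()"
```

```text
t10.17 avg [0.5088 0.1244 0.0874] sd [0.     0.     0.0001] ty -0.6 F [ 0.   0.2 -1.1] T [-0.012  0.056 -0.003] j6 0.04 op 0.0085 g 29.9
```

send_rows --motion '[0,0,-0.007,0,0,-0.09,0,0,0,-0.09,0,0,0,-0.09,0,0,0,-0.09,0,0,0,-0.09,0,0,0,-0.06,0,0,0,-0.04,0,0,0,0,0,0,0,0,0,0]'

```text
time_s: 11.05
tool_pos: [0.5089, 0.0419, 0.0863]
ee_rot: [0.711, 0.703, 0.0, -0.0]
force: [-0.7, -0.3, -0.6]
opening: 0.0088
grasp_force: 29.9
```

```bash
python3 -c "
from h import *
avg(8)"
```

```text
t11.40 avg [0.5088 0.0423 0.0863] sd [0.     0.0002 0.    ] ty -0.6 F [-0.1 -0.2 -0.9] T [ 0.001  0.061 -0.003] j6 -0.13 op 0.0084 g 29.9
```

send_rows --motion '[0,-0.003,-0.01,0,0,0,-0.01,0,0,0,-0.009,0,0,0,0,0,0,0,0,0,0,0,0,0]'

```text
time_s: 11.95
tool_pos: [0.5089, 0.0415, 0.082]
ee_rot: [0.711, 0.703, -0.0, -0.0]
force: [0.4, -0.1, -0.0]
opening: 0.0086
grasp_force: 29.9
```

```bash
python3 - <<'E'
from h import *
avg(6)
ims=[]
for n in("top","side"):
    b,d=optics.snapshot(n); np.savez(f"pics/{n}3.npz",b=b,d=d)
    u,v=map(int,proj(n,(.508,-.01,.08))); ims.append(cv2.resize(b[v-30:v+30,u-35:u+35],None,fx=5.7,fy=5.7,interpolation=cv2.INTER_CUBIC)); print(n,u-35,v-30)
cv2.imwrite("pics/g3.png",np.hstack(ims))
E
```

```text
t12.20 avg [0.5089 0.0414 0.082 ] sd [0. 0. 0.] ty -0.6 F [-0.   0.4 -0.3] T [0.017 0.046 0.012] j6 -0.13 op 0.0086 g 29.9
top 267 183
side 250 195
```

View pics/g3.png

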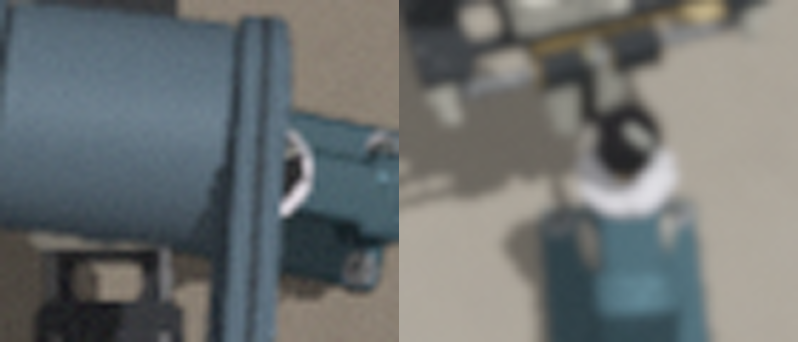

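The left panel shows the gripper over the open front, with the knob at (290,170) partly hidden. The right panel shows the knob at (628,140), with the gripper behind it and nothing disturbed. The force shows that the gauge's weight is now on the anvil, so I'll release it.

send_rows --motion '[0,0,0,0,0,0,0,0,0,0,0,0,0,0,0,0,0,0,0.05,0,0,0,0.15,0,0,0,0.25,0,0,0,0.25,0,0,0,0.25,0,-0.1,0.2,0.15,0,-0.15,0.2,0,0,-0.15,0.2,0,0]' --fingers 0.2

```text
time_s: 13.35
tool_pos: [0.4495, 0.132, 0.2496]
ee_rot: [0.712, 0.703, 0.002, 0.002]
force: [-0.2, 0.5, 0.0]
opening: 0.0368
grasp_force: 0.0
```

send_rows --motion '[-0.15,0.2,0,0,-0.15,0.2,0,0,0,0.2,0,0,0,0,0,0]'

```text
time_s: 13.68
tool_pos: [0.4024, 0.2255, 0.2481]
ee_rot: [0.709, 0.705, 0.001, -0.0]
force: [0.2, -0.2, 0.0]
opening: 0.0373
grasp_force: 0.0
```

```bash
python3 - <<'E'
from meas import *
avg(4)
ims=[]
for n in("top","side"):
    b,d=optics.snapshot(n); np.savez(f"pics/{n}4.npz",b=b,d=d)
    u,v=map(int,proj(n,(.508,.0,.1))); ims.append(cv2.resize(b[v-20:v+20,u-25:u+25],None,fx=8,fy=8,interpolation=cv2.INTER_CUBIC)); print(n,u-25,v-20)
    for q in((.508,-.038,.074),(.508,-.013,.074),(.508,-.038,.164)): print(proj(n,q))
cv2.imwrite("pics/g4.png",np.hstack(ims))
E
```

```text
t13.83 avg [0.4032 0.2231 0.2477] sd [0.0006 0.0016 0.0003] ty -0.5 F [ 0.2 -0.3 -0.2] T [-0.108  0.067 -0.011] j6 0.27 op 0.0373 g 0.0
top 274 192
(np.float64(311.5233246566116), np.float64(212.94478433307455))
(np.float64(303.127271828985), np.float64(213.1564837340713))
(np.float64(313.96245996445685), np.float64(211.17103710941984))
side 259 199
(np.float64(288.64170066478823), np.float64(234.18414036022776))
(np.float64(286.0980267651681), np.float64(227.51681718345972))
(np.float64(288.9592626574356), np.float64(218.4597035166242))
```

View pics/g4.png

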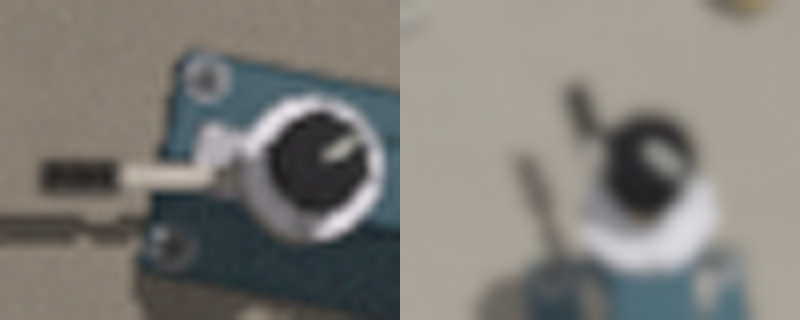

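The top panel (8x, offset 274,192) shows the gauge on the anvil with its black end at (80,176). The handle runs along the rail, the knob is at (317,160) and the dial centre at about (313,168). I'll check the centring with the same camera, so its bias cancels out.

```bash
python3 - <<'E'
from meas import *
b=np.load("pics/top4.npz")["b"]; x0,x1,y0,y1=274,324,192,232; I=up(b,x0,x1,y0,y1); g=I.mean(2)
m=np.zeros(g.shape,bool); m[155:200,25:130]=1
for q in blobs((g<80)&m)[:1]: P=onz("top",*back(q[1],x0,y0),.068); print("end",q[1],P,"ring",P+.0868*np.array([np.cos(np.radians(-90.6)),np.sin(np.radians(-90.6)),0]))
m[:]=0; m[90:225,262:370]=1
for q in blobs((g<75)&m)[:1]: print("knob",q[1],q[2])
# dial outer circle
hs=cv2.cvtColor(I,cv2.COLOR_BGR2HSV)
w=((g>140)&(hs[...,1]<60)).astype(np.uint8); w[:,:235]=0
c=max(cv2.findContours(w,0,1)[0],key=cv2.contourArea); (cc,r)=cv2.minEnclosingCircle(c); print("dial",cc,r,onz("top",*back(cc,x0,y0),.127))
k=(317,160); print("knob",onz("top",*back(k,x0,y0),.170))
avg(4)
E
```

```text
end [ 78.20098478 176.56714414] [0.50838087 0.04592986 0.068     ] ring [ 0.50747192 -0.04086538  0.068     ]
knob [313.30995903 165.367318  ] [ 268  114   98  100 6346]
dial (307.0, 164.0) 78.79096221923828 [ 0.50770422 -0.03521531  0.127     ]
knob [ 0.5066397 -0.0353529  0.17     ]
t14.13 avg [0.4043 0.2204 0.247 ] sd [0.     0.0001 0.    ] ty -0.7 F [-0.8 -0.2 -0.5] T [-0.031  0.051 -0.008] j6 0.27 op 0.0373 g 0.0
```

send_rows --motion '[0,-0.107,0,0.078,0,-0.107,0,0.078,0.03,-0.107,0,0.078,0.03,-0.107,0,0.078,0.03,-0.107,0,0.078,0.03,-0.107,0,0.078,0.03,-0.107,0,0.078,0.05,-0.107,0,0.078]' --fingers -0.33

```text
time_s: 14.85
tool_pos: [0.4337, 0.0919, 0.247]
ee_rot: [0.293, 0.956, -0.0, -0.0]
force: [-1.0, 0.1, 0.4]
opening: 0.062
grasp_force: 0.0
```

send_rows --motion '[0.06,-0.107,0,0.078,0.06,-0.107,0,0.078,0.06,-0.107,0,0.078,0.06,-0.107,0,0.078,0.06,-0.107,0,0.078,0.07,-0.107,0,0.078,0.07,-0.107,0,0.025,0.051,-0.107,0,0,0,0,0,0,0,0,0,0,0,0,0,0]'

```text
time_s: 15.77
tool_pos: [0.507, -0.0351, 0.2467]
ee_rot: [-0.086, 0.996, 0.0, -0.0]
force: [0.8, -0.1, 0.0]
opening: 0.0618
grasp_force: 0.0
```

```bash
python3 -c "
from h import *
avg(4)"
```

```text
t15.92 avg [ 0.507  -0.0348  0.2469] sd [0.     0.0002 0.0001] ty 100.0 F [0.2 0.2 0. ] T [ 0.038 -0.001  0.016] j6 -2.03 op 0.0619 g 0.0
```

send_rows --motion '[0.005,-0.013,-0.2,0,0,0,-0.2,0,0,0,-0.13,0,0,0,-0.05,0,0,0,0,0,0,0,0,0]'

```text
time_s: 16.47
tool_pos: [0.5086, -0.0371, 0.1606]
ee_rot: [-0.087, 0.996, -0.0, 0.0]
force: [0.3, 0.1, 0.3]
opening: 0.0621
grasp_force: 0.0
```

```bash
python3 -c "
from h import *
avg(4)"
```

```text
t16.62 avg [ 0.5091 -0.0373  0.1613] sd [0.0003 0.0002 0.0004] ty 99.9 F [ 0.2 -0.1  0.4] T [ 0.064  0.01  -0.004] j6 -2.04 op 0.0619 g 0.0
```

send_rows --motion '[0,0,0,0,0,0,0,0,0,0,0,0,0,0,0,0,0,0,0,0,0,0,0,0,0,0,0,0]' --fingers 1

```text
time_s: 17.25
tool_pos: [0.5082, -0.037, 0.1601]
ee_rot: [-0.087, 0.996, 0.0, -0.0]
force: [0.1, 1.8, 1.6]
opening: 0.0335
grasp_force: 30.0
```

```bash
python3 -c "
from h import *
avg(4)"
```

```text
t17.40 avg [ 0.5082 -0.037   0.1601] sd [0. 0. 0.] ty 99.9 F [-0.2  1.9  2.5] T [ 0.434  0.127 -0.024] j6 -2.04 op 0.0337 g 30.0
```

send_rows --motion '[0,0,-0.0013,-0.078,0,0,-0.0013,-0.078,0,0,-0.0013,-0.078,0,0,-0.0013,-0.078,0,0,-0.0013,-0.078,0,0,-0.0013,-0.078,0,0,-0.0013,-0.078,0,0,-0.0013,-0.078,0,0,-0.0013,-0.078,0,0,-0.0013,-0.078,0,0,-0.0013,-0.078,0,0,-0.0013,-0.078]'

```text
time_s: 18.45
tool_pos: [0.5077, -0.0378, 0.1577]
ee_rot: [0.606, 0.795, -0.001, -0.0]
force: [-2.7, -0.5, 5.1]
opening: 0.0336
grasp_force: 30.0
```

```bash
python3 -c "
from h import *
avg(4)"
```

```text
t18.60 avg [ 0.5077 -0.0378  0.1577] sd [0. 0. 0.] ty 15.9 F [-3.  -0.6  4.8] T [-0.194  0.683 -0.03 ] j6 -0.57 op 0.0334 g 30.0
```

send_rows --motion '[0,0,-0.0013,-0.078,0,0,-0.0013,-0.078,0,0,-0.0013,-0.078,0,0,-0.0013,-0.078,0,0,-0.0013,-0.078,0,0,-0.0013,-0.078,0,0,-0.0013,-0.078,0,0,-0.0013,-0.078,0,0,-0.0013,-0.078,0,0,-0.0013,-0.078,0,0,-0.0013,-0.078]'

```text
time_s: 19.57
tool_pos: [0.507, -0.0372, 0.1555]
ee_rot: [0.97, 0.245, -0.001, -0.0]
force: [-5.3, 0.3, 7.2]
opening: 0.0336
grasp_force: 30.0
```

```bash
python3 -c "
from h import *
avg(4)"
```

```text
t19.72 avg [ 0.5071 -0.0372  0.1555] sd [0. 0. 0.] ty -61.4 F [-6.   0.3  7.4] T [ 0.039  1.318 -0.062] j6 0.78 op 0.0332 g 30.0
```

send_rows --motion '[-0.005,0,-0.0005,-0.07,0,0,-0.001,-0.07,0,0,-0.001,-0.07]'

```text
time_s: 20.02
tool_pos: [0.5068, -0.037, 0.1551]
ee_rot: [0.997, 0.083, -0.001, -0.0]
force: [-4.0, 0.1, 5.1]
opening: 0.0335
grasp_force: 30.0
```

```bash
python3 -c "
from h import *
st();avg(2)"
```

```text
t20.02 [ 0.5068 -0.037   0.1551] ty -80.5 j [-0.29  0.26  1.75  0.    1.13  1.11] F [-4.   0.1  5.1] T [0.248 0.863 0.025] op 0.0335 g 30.0
t20.07 avg [ 0.5068 -0.037   0.1551] sd [0. 0. 0.] ty -80.9 F [-3.8  0.4  5.3] T [ 0.249  0.909 -0.012] j6 1.12 op 0.0331 g 30.0
```

send_rows --motion '[-0.003,0,-0.001,-0.04,0,0,-0.001,-0.04,0,0,-0.001,-0.04]'

```text
time_s: 20.37
tool_pos: [0.5067, -0.0369, 0.1547]
ee_rot: [1.0, -0.01, -0.0, -0.0]
force: [-3.3, 1.5, 6.5]
opening: 0.0335
grasp_force: 30.0
```

```bash
python3 -c "
from h import *
st();avg(2)"
```

```text
t20.37 [ 0.5067 -0.0369  0.1547] ty -91.1 j [-0.29  0.26  1.75  0.    1.13  1.3 ] F [-3.3  1.5  6.5] T [0.379 0.848 0.087] op 0.0335 g 30.0
t20.42 avg [ 0.5067 -0.0369  0.1547] sd [0. 0. 0.] ty -91.4 F [-3.8  1.5  6.1] T [0.369 0.849 0.012] j6 1.3 op 0.0333 g 30.0
```

send_rows --motion '[0,0,-0.001,-0.04,0,0,-0.001,-0.04,0,0,-0.001,-0.04]'

```text
time_s: 20.72
tool_pos: [0.5068, -0.0368, 0.1544]
ee_rot: [0.995, -0.104, -0.0, -0.0]
force: [-3.3, 1.7, 7.6]
opening: 0.0334
grasp_force: 30.0
```

```bash
python3 -c "
from h import *
st();avg(2)"
```

```text
t20.72 [ 0.5068 -0.0368  0.1544] ty -101.9 j [-0.29  0.26  1.75  0.    1.13  1.49] F [-3.3  1.7  7.6] T [0.434 0.818 0.08 ] op 0.0334 g 30.0
t20.77 avg [ 0.5067 -0.0368  0.1544] sd [0. 0. 0.] ty -102.2 F [-3.6  2.   6.9] T [0.435 0.836 0.04 ] j6 1.49 op 0.0331 g 30.0
```

send_rows --motion '[0,0,-0.001,-0.04,0,0,-0.001,-0.04]'

```text
time_s: 20.98
tool_pos: [0.5068, -0.0368, 0.1542]
ee_rot: [0.986, -0.166, -0.0, -0.0]
force: [-4.3, 1.9, 6.4]
opening: 0.0332
grasp_force: 30.0
```

```bash
python3 -c "
from h import *
st();avg(2)"
```

```text
t20.98 [ 0.5068 -0.0368  0.1542] ty -109.1 j [-0.29  0.26  1.75  0.    1.13  1.61] F [-4.3  1.9  6.4] T [0.533 0.833 0.029] op 0.0332 g 30.0
t21.03 avg [ 0.5068 -0.0368  0.1542] sd [0. 0. 0.] ty -109.4 F [-4.3  1.8  6.6] T [0.496 0.851 0.015] j6 1.62 op 0.0332 g 30.0
```

send_rows --motion '[0,0,-0.001,-0.04,0,0,-0.001,-0.04]'

```text
time_s: 21.25
tool_pos: [0.5068, -0.0367, 0.154]
ee_rot: [0.974, -0.228, -0.0, -0.0]
force: [-3.0, 2.2, 7.5]
opening: 0.0333
grasp_force: 30.0
```

```bash
python3 -c "
from h import *
st();avg(2)"
```

```text
t21.25 [ 0.5068 -0.0367  0.154 ] ty -116.3 j [-0.29  0.26  1.75  0.    1.13  1.74] F [-3.   2.2  7.5] T [0.496 0.907 0.1  ] op 0.0333 g 30.0
t21.30 avg [ 0.5069 -0.0367  0.154 ] sd [0. 0. 0.] ty -116.6 F [-3.7  2.5  7.5] T [0.53  0.889 0.037] j6 1.74 op 0.0334 g 30.0
```

send_rows --motion '[0,0,-0.0007,-0.03,0,0,-0.0007,-0.03]'

```text
time_s: 21.52
tool_pos: [0.5069, -0.0366, 0.1539]
ee_rot: [0.962, -0.273, -0.0, -0.0]
force: [-4.1, 2.9, 8.5]
opening: 0.0335
grasp_force: 30.0
```

```bash
python3 -c "
from h import *
st();avg(5)"
```

```text
t21.52 [ 0.5069 -0.0366  0.1539] ty -121.7 j [-0.29  0.26  1.75  0.    1.13  1.83] F [-4.1  2.9  8.5] T [0.625 0.91  0.032] op 0.0335 g 30.0
t21.72 avg [ 0.5068 -0.0366  0.1539] sd [0. 0. 0.] ty -121.6 F [-4.2  2.8  7.9] T [ 0.594  0.869 -0.051] j6 1.83 op 0.0335 g 30.0
```

send_rows --motion '[0,0,-0.0007,-0.03,0,0,-0.0007,-0.03]'

```text
time_s: 21.93
tool_pos: [0.5069, -0.0366, 0.1538]
ee_rot: [0.948, -0.318, -0.0, -0.001]
force: [-5.3, 3.8, 9.3]
opening: 0.0337
grasp_force: 30.0
```

```bash
python3 -c "
from h import *
st();avg(5)"
```

```text
t21.93 [ 0.5069 -0.0366  0.1538] ty -127.1 j [-0.29  0.26  1.75  0.    1.13  1.93] F [-5.3  3.8  9.3] T [0.646 0.949 0.105] op 0.0337 g 30.0
t22.13 avg [ 0.5068 -0.0365  0.1538] sd [0. 0. 0.] ty -127.0 F [-4.8  3.5  9.4] T [ 0.655  0.937 -0.005] j6 1.92 op 0.0335 g 30.0
```

send_rows --motion '[0,0,-0.0007,-0.03,0,0,-0.0007,-0.03]'

```text
time_s: 22.35
tool_pos: [0.5069, -0.0365, 0.1537]
ee_rot: [0.932, -0.362, -0.0, -0.001]
force: [-5.9, 3.9, 10.5]
opening: 0.0332
grasp_force: 30.0
```

```bash
python3 -c "
from h import *
st();avg(5)"
```

```text
t22.35 [ 0.5069 -0.0365  0.1537] ty -132.5 j [-0.29  0.26  1.75  0.    1.13  2.02] F [-5.9  3.9 10.5] T [0.708 1.016 0.136] op 0.0332 g 30.0
t22.55 avg [ 0.5069 -0.0365  0.1538] sd [0. 0. 0.] ty -132.4 F [-5.3  3.7 10.3] T [0.686 0.988 0.05 ] j6 2.02 op 0.0333 g 30.0
```

send_rows --motion '[0,0,-0.0003,-0.02,0,0,-0.0003,-0.015]'

```text
time_s: 22.77
tool_pos: [0.5071, -0.0367, 0.1537]
ee_rot: [0.922, -0.387, 0.0, -0.0]
force: [-3.3, 2.9, 10.4]
opening: 0.0335
grasp_force: 30.0
```

```bash
python3 -c "
from h import *
st();avg(6)"
```

```text
t22.77 [ 0.5071 -0.0367  0.1537] ty -135.5 j [-0.29  0.26  1.75  0.    1.13  2.07] F [-3.3  2.9 10.4] T [0.496 0.8   0.627] op 0.0335 g 30.0
t23.02 avg [ 0.5072 -0.0367  0.1537] sd [0. 0. 0.] ty -135.5 F [-4.1  3.2  9.7] T [0.514 0.85  0.565] j6 2.07 op 0.0338 g 30.0
```

send_rows --motion '[0,0,-0.0003,-0.02,0,0,-0.0003,-0.015]'

```text
time_s: 23.23
tool_pos: [0.5077, -0.0373, 0.1537]
ee_rot: [0.911, -0.412, 0.001, -0.0]
force: [-2.7, 0.5, 8.2]
opening: 0.0334
grasp_force: 30.0
```

```bash
python3 - <<'E'
from h import *
st();avg(6)
ims=[]
for n in("top","side"):
    b,d=optics.snapshot(n); np.savez(f"pics/{n}5.npz",b=b,d=d)
E
```

```text
t23.23 [ 0.5077 -0.0373  0.1537] ty -138.7 j [-0.29  0.26  1.75 -0.    1.13  2.13] F [-2.7  0.5  8.2] T [0.162 0.637 0.631] op 0.0334 g 30.0
t23.48 avg [ 0.5077 -0.0374  0.1537] sd [0.     0.0001 0.    ] ty -138.6 F [-2.5  0.6  8.3] T [0.145 0.593 0.423] j6 2.13 op 0.0336 g 30.0
```

send_rows --motion '[0,0,0.003,0.076,0,0,0.0012,0.076,0,0,0.0012,0.076,0,0,0.0012,0.076,0,0,0.0012,0.076,0,0,0.0012,0.076,0,0,0.0012,0.076,0,0,0.0012,0.076,0,0,0.0012,0.076,0,0,0.0012,0.076,0,0,0.0012,0.076,0,0,0.0012,0.076]'

```text
time_s: 24.63
tool_pos: [0.5078, -0.0368, 0.1558]
ee_rot: [0.957, 0.29, 0.001, -0.0]
force: [-1.0, 2.0, 5.6]
opening: 0.0334
grasp_force: 30.0
```

send_rows --motion '[0,0,0.0012,0.076,0,0,0.0012,0.073,0,0,0,0,0,0,0,0,0,0,0,0]'

```text
time_s: 25.05
tool_pos: [0.5077, -0.0367, 0.1561]
ee_rot: [0.918, 0.397, 0.001, -0.0]
force: [-1.2, 2.6, 5.5]
opening: 0.0328
grasp_force: 30.0
```

```bash
python3 - <<'E'
from meas import *
avg(6)
b,d=optics.snapshot("top"); np.savez("pics/top6.npz",b=b,d=d)
x0,x1,y0,y1=274,324,192,232
for f in("top4","top5","top6"):
    g=up(np.load(f"pics/{f}.npz")["b"],x0,x1,y0,y1).mean(2); m=np.zeros(g.shape,bool); m[150:205,15:140]=1
    for q in blobs((g<80)&m)[:1]: print(f,"gauge end",q[0],q[1].round(1))
Q=cloud("top",d).reshape(-1,3)
E
```

```text
t25.30 avg [ 0.5077 -0.0367  0.1562] sd [0. 0. 0.] ty -43.2 F [-0.8  2.8  6. ] T [0.53  0.435 0.045] j6 0.46 op 0.0332 g 30.0
top4 gauge end 2234 [ 78.2 176.6]
top5 gauge end 5319 [ 67.4 178.5]
top6 gauge end 2225 [ 78.3 176.5]
```

```bash
python3 -c "
from cell import manip
print(manip.sign_off())"
```

```text
the job is handed in; nothing more can be done
None
```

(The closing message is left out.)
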